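Hold a spring clamp open over a carton's flap

TASK

Squeeze open the big spring clamp that is biting the near rim of the grey stock bin and lift it off. Bring it down over the middle of the top edge of the carton's standing flap, a jaw well down on each side of the card, and finish like that: still squeezing it wide open, the clamp upright, square to the flap and not touching it, so that I can slip the packing list in. Don't bump or bite the cardboard hard, and leave the other things on the table where they are.

Things in the scene. Friction and masses are not known exactly. Their poses are not given: they have to be found in the camera images.
- clip: The big spring clamp, steel, black sleeved grips, 95 mm tall, 22 mm wide, about 90 g. Origin on its pivot pin, midway between its two mirrored halves. z runs from the jaws up to the grips (upright at the start), x is the line along which the jaws part and the grips are squeezed (x and -x alike), y is the pin. It starts with its jaws biting the bin's near wall.
- clip_grips (a point): Point midway between the grips, 44 mm above the pin, to squeeze them along x. Each is 22 mm wide (y), 12 to 54 mm above the pin; 57 mm over their outsides at the start (leaning outward), 24 mm fully squeezed, then nearly parallel. Opening takes 6 N on each grip to begin, 13 N at the end stop. As it is squeezed the clamp sinks about 10 mm between the fingers.
- clip_jaws (a point): Point midway between the two rubber jaw pads, 36 mm below the pin. The pads are 12 mm tall and 24 mm wide, their lower ends 42 mm below the pin. Fully open the pads are 25 mm apart. There is a free throat up to 5 mm below the pin.
- clip_half (a joint): Angle (rad) by which each half of the clamp has turned open: 0 as it bites the bin's wall (jaws 4 mm apart), 0.2 with the jaws 18 mm apart, 0.32 fully open at the stop.
- bin: Grey open stock bin, fixed to the table, 160 (x) x 220 (y) x 100 mm high, walls 4 mm, rolls of tape in it. Origin at the centre of its underside; its near wall (where the clamp sits) is on its -x side.
- bin_rim (a point): Middle of the top of the bin's near wall, 100 mm above the table; x across the wall, y along it, z up.
- carton: Open cardboard carton, fixed to the table, 200 (x) x 240 (y) x 100 mm high, filled with small white boxes. Origin at the centre of its underside. The flap on its -x side stands straight up, the three others are folded down outside.
- flap_edge (a point): Middle of the top edge of the standing flap, 200 mm above the table; x across the card (6 mm thick), y along the edge (234 mm long), z up. The flap is 100 mm tall.
- tape: Loose roll of brown tape lying flat, 100 mm across, 48 mm high; leave alone. Origin under its centre.
- marker: Marker pen lying down, 130 mm long; leave alone.
- cutter: Closed box cutter lying flat, 150 mm long; leave alone.
- jar: Small clear jar with a steel cap, 56 mm across, 75 mm high; leave alone. Origin under its centre.
- tapemeasure: Black tape measure standing, 62 x 34 x 60 mm high; leave alone. Origin under its centre.
- smallclamp: A smaller spring clamp, 60 mm, lying flat on the table; not the one wanted, leave alone.
- stapler: Stapler standing on its foot, 130 mm long, 52 mm high; leave alone.

How it is judged (in metres and radians):
On the way:
1. the clamp is squeezed open and lifted off the bin's rim in the fingers (value of joint clip_half above 0.1 rad and z of clip_jaws in the frame of bin_rim above 0.012 m and contact force between clip and bin below 0.1 N and contact force between clip and the fingers above 3 N), for 0.2 s.
At the end, for the whole second after the job is handed in: Clamp in the fingers, open 0.2 rad or more, still, not touching the carton, the flap between its jaws: jaw point within 8 mm of the card's mid-plane, 4 to 32 mm below its top edge, within 35 mm of its middle; clamp upright and square to the flap within 0.25 rad (value of joint clip_half above 0.2 rad and contact force between clip and the fingers above 5 N and contact force between clip and carton below 0.3 N and x of clip_jaws in the frame of flap_edge between -0.008 and 0.008 m and y of clip_jaws in the frame of flap_edge between -0.035 and 0.035 m and z of clip_jaws in the frame of flap_edge between -0.032 and -0.004 m and angle between clip's own z axis and vertical below 0.25 rad and angle between the x axis of clip and the x axis of flap_edge, either way round below 0.25 rad and linear speed of clip below 0.03 m/s); the arm keeps its last pose, push and grip.
It fails at once if the carton bumped, bitten or pressed with more than 10 N (contact force between anything else and carton above 10 N).
It fails at once if another thing on the table moved more than 30 mm (distance of any of tape, marker, cutter, jar, tapemeasure, smallclamp, stapler from where it was at the start of the episode above 0.03 m).
It also fails if it takes over 45 s, if anything falls off the work surface, if the arm or the gripper's body presses on something with over 40 N, if the wrist force passes 120 N, or if a joint passes its speed limit or range.

ROBOT

A 7-joint arm with a two-finger parallel gripper is mounted at the origin on the work surface. World frame = base frame: x ahead of the robot, y to its left, z up, the work surface at z = 0. Lengths are in m, angles in degrees, forces in N, time in s.
With the tool pointing down it reaches from about 0.425 to 0.875 m from the base axis. Payload 4.7 kg.
Tool frame: the origin (TCP) lies midway between the tips of the shut fingers; the grasp point (between the pads) lies env.grip_point_offset behind it (env.grip_point_offset is the distance from the TCP to the grasp point, in m); x points along the fingers, y is the direction in which the jaws open and shut, and the axes are right-handed (so a half turn about x gives the same grasp; the last joint's range is limited). The gripper opens to 87 mm and grips with 3 to 60 N. Pads are 19 mm wide; open, the fingers measure 117 mm over their backs; the gripper's body (75 mm by 190 mm) begins 51 mm behind the grasp point.
Start: joints at [-67.088, 18.392, -4.016, 83.108, 1.295, 78.541, -3.26], TCP at [0.245, 0.602, 0.188] pointing down, gripper open.
Joint ranges: [-163.93, 163.93], [-17.29, 119.83], [-79.2, 71.16], [3.27, 140.29], [-89.18, 269.18], [5.43, 117.66], [-154.24, 154.24]. Speed limits (degrees/s): [147.25, 147.25, 180, 180, 180, 180, 180].

INTERFACE

Orientations are given as [roll, pitch, yaw] about the fixed x, y, z axes, in that order (R = Rz(yaw) Ry(pitch) Rx(roll)).
In Python, from cell import readout, read_camera, camera_params, sign_off, spot_in, pinpoint, env gives the robot as it stands.
- The arm moves only by the shell command python3 -m pendant 'ROWS' [OPENING] [FORCE]. ROWS is a JSON object of lists of equal length, an entry for each row: "xyz": the shift along the world's x, y, z in m, a list of three; "turn": the turn about the world's z in rad. A call has 1 to 10 rows; each row shifts and turns the pose as measured when the row begins; what a row does not reach is not made up. A row lasts 1/8 s, in which the tool goes at most 62.5 mm and 10.7 degrees, less where a joint would pass 70% of its speed; a pose out of reach is approached as far as the arm can. A call is refused whole if a number of a shift passes 0.0625 or a number of a turn 0.188, either way. A call with a gripper value outside its range is refused whole. OPENING is the opening, from 0 (shut) to 1 (fully open), set as the call begins (- or left out, the last holds). The fingers move at their own pace and stop on an object; FORCE is the grip in N (left out, the last holds). Time passes only in rows, so rows that do not move let the fingers close. It gives the time, the measured TCP pose, the force and the opening at its end, in the units of the state.
- readout.get_obs(): the state, without advancing time (a new reading comes with each control period).
- read_camera(name): name is "scene" or "side" or "wrist"; returns the picture (420x560x3 uint8, red, green, blue); there is no depth.
- camera_params(name): a dict with "fx", "fy", "cx", "cy" (pixels), "k1" (the pictures are not rectified: a ray, as slopes to the right and down, at radius r is drawn at 1 + k1 r^2 times it, then the intrinsics apply), "rvec" (rotation vector, rad) and "tvec" (3), from world to camera coordinates, as OpenCV has them; the wrist camera has in their place "hand_eye" (4x4, takes a point from camera to tool coordinates, whose origin is the TCP and whose axes are the tool frame's). Camera axes: x right, y down, z forward; pixel columns grow to the right and rows downward; lengths in m; the calibration is good to about 2 mm. A picture is of the moment at which its call begins: read the wrist's pose just before it. camera_params takes no time and is no camera call.
- sign_off(): hands the job in, once; it reports no verdict.
Trained networks look in the newest picture that a camera, given by its name, has taken for a name from the list of things; names that differ only in an ending like _2 or _b are one class to them, and where a whole thing is asked for, a point or a joint stands for the part that bears it (a point fixed in the world has none). Each returns a list of dicts, best first, with "score" (0 to 1); they miss things now and then, are a little off and sometimes report something else, mostly with a low value. They report only what shows in the picture. A call takes as long as a camera call.
- spot_in(camera, name): "at" ([x, y, z] in m, in the coordinates of the camera as it stood for that picture, good to about 4 mm: the middle of the surface that is visible of it).
- pinpoint(camera, name): "at" ([x, y, z] in m, in the coordinates of the camera as it stood for that picture, good to about 4 mm: a listed point, or the origin of a listed thing).
The state is a dict: "time_s": time; "qpos": joint angles; "joint_velocities": joint speeds; "effort": joint torques, N m; "tool_pos": TCP position; "tool_rot": TCP orientation; "force": force on the tool from outside, world axes, zero at the start; "wrist_torque": the same for the moment, N m; "grip_width": finger opening in m.
Only numpy, scipy, OpenCV 4.12 (cv2) and the standard library are available. Lean on these libraries where they do the work, as an engineer would, in place of code of your own. Each camera call takes 0.05 s, during which the arm holds its last target.

## Working session

There is one attempt and no reset: what is moved stays moved. The work goes in short steps, Python scripts to look and compute and a shell command to move; the robot and the scene stay as the last step left them, time stands still between calls to the robot, and variables do not carry over. Pictures are saved under pics/ and viewed, and the job is handed in when it is done.

```bash
ls; mkdir -p pics; cat > h.py <<'E'
import numpy as np,cv2
from scipy.spatial.transform import Rotation as R
from cell import readout, read_camera, camera_params, sign_off, spot_in, pinpoint, env
def c2w(cam,p,st=None):
    k=camera_params(cam); p=np.array(p)
    if 'rvec' in k:
        M=cv2.Rodrigues(np.array(k['rvec'],float))[0]; return M.T@(p-np.array(k['tvec']).ravel())
    H=np.array(k['hand_eye']); q=H[:3,:3]@p+H[:3,3]
    st=st or readout.get_obs()
    return R.from_euler('xyz',st['tool_rot'],degrees=True).as_matrix()@q+np.array(st['tool_pos'])
def save(cam,name):
    im=read_camera(cam); cv2.imwrite('pics/'+name+'.png',im[:,:,::-1]); return im
def find(cam,names,f=pinpoint):
    for n in names:
        for d in f(cam,n)[:2]: print(cam,n,round(d['score'],2),c2w(cam,d['at']).round(4))
E
python3 - <<'E'
from h import *
s=readout.get_obs(); print(s, env.grip_point_offset)
save('scene','s0'); save('side','d0'); save('wrist','w0')
for c in ('scene','side'):
    find(c,['clip','clip_grips','clip_jaws','bin_rim','flap_edge','bin','carton'])
print(readout.get_obs()['time_s'])
E
```

```text
pics
{'time_s': 0.0, 'qpos': array([-67.08742853,  18.44010434,  -4.01592848,  83.17588654,
         1.29609858,  78.53871719,  -3.26053085]), 'joint_velocities': array([-0.00131151, -0.06531013, -0.14848012, -0.10230472,  0.06893203,
        0.09861986, -0.05566625]), 'effort': array([-1.40545239e-04, -4.91289890e+01, -4.04150113e-01, -3.12534034e+01,
       -6.40116166e-02,  4.34664753e-02,  1.65463734e-04]), 'tool_pos': array([0.24441645, 0.6016314 , 0.18674115]), 'tool_rot': array([ -86.53082899,   89.89039603, -108.63356376]), 'force': array([0.3065448 , 0.66492921, 0.44818552]), 'wrist_torque': array([ 0.03384592, -0.0561896 , -0.00642085]), 'grip_width': 0.08717722704790233} 0.0187
scene clip 0.7 [0.6068 0.2797 0.1191]
scene clip_grips 0.78 [0.605  0.2819 0.1695]
scene clip_grips 0.59 [ 0.4018 -0.0584  0.0008]
scene clip_jaws 0.74 [0.6049 0.2795 0.0853]
scene bin_rim 0.55 [0.6036 0.2771 0.1005]
scene flap_edge 0.55 [ 0.5143 -0.2747  0.2018]
scene bin 0.78 [ 0.6838  0.2734 -0.0021]
scene bin 0.29 [ 0.5504 -0.0018 -0.0006]
scene carton 0.79 [ 0.605  -0.2811 -0.0011]
side clip 0.51 [0.6002 0.2824 0.1195]
side clip_grips 0.8 [0.601  0.2819 0.1675]
side bin_rim 0.82 [0.606  0.2774 0.0986]
side flap_edge 0.55 [ 0.5123 -0.2745  0.1928]
side bin 0.96 [ 0.6835  0.2776 -0.0038]
side carton 0.61 [ 0.6113 -0.2768 -0.0033]
0.85
```

View pics/s0.png

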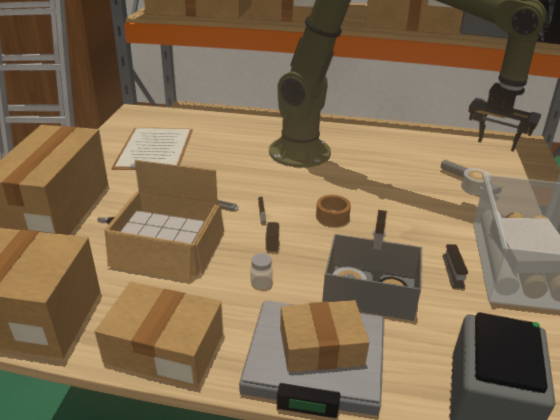

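View pics/d0.png

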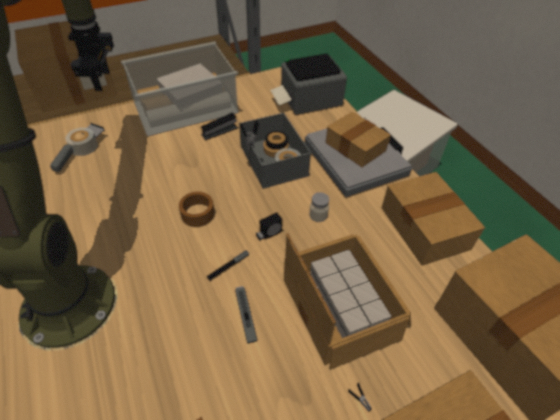

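View pics/w0.png

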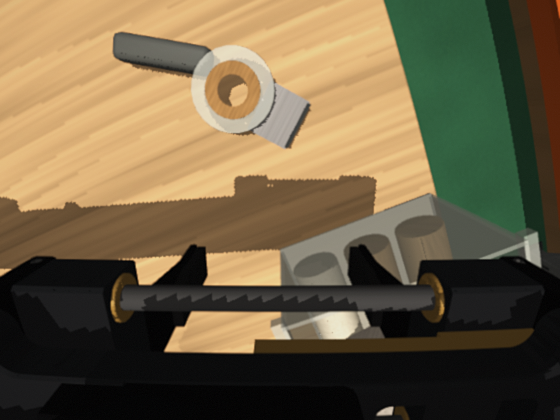

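```bash
cat >> h.py <<'E'
def proj(cam,P,st=None):
    k=camera_params(cam); P=np.atleast_2d(P).astype(float)
    if 'rvec' in k:
        M=cv2.Rodrigues(np.array(k['rvec'],float))[0]; q=P@M.T+np.array(k['tvec']).ravel()
    else:
        st=st or readout.get_obs(); H=np.array(k['hand_eye']); Rt=R.from_euler('xyz',st['tool_rot'],degrees=True).as_matrix()
        q=((P-np.array(st['tool_pos']))@Rt-H[:3,3])@H[:3,:3]
    s=q[:,:2]/q[:,2:]; r2=(s**2).sum(1,keepdims=True); s=s*(1+k['k1']*r2)
    return s*[k['fx'],k['fy']]+[k['cx'],k['cy']]
def line(im,cam,a,b,c,sc,off,st=None):
    n=20; P=np.array(a)+np.linspace(0,1,n)[:,None]*(np.array(b)-np.array(a))
    p=((proj(cam,P,st)-off)*sc).round().astype(int); cv2.polylines(im,[p.reshape(-1,1,2)],False,c,1)
E
python3 - <<'E'
from h import *
s=readout.get_obs(); M=R.from_euler('xyz',s['tool_rot'],degrees=True).as_matrix(); print(M.round(3))
def box(ctr,yaw,sx,sy,z0,z1):
    c,s_=np.cos(yaw),np.sin(yaw); o=[]
    for z in (z0,z1):
        for a,b in ((-1,-1),(1,-1),(1,1),(-1,1)):
            x,y=a*sx/2,b*sy/2; o.append([ctr[0]+c*x-s_*y,ctr[1]+s_*x+c*y,z])
    return np.array(o)
tiles=[]
for cam,f,bo,co in (('scene','s0',(310,190),(90,150)),('side','d0',(225,100),(275,220))):
    im0=cv2.imread(f'pics/{f}.png')
    for off,kind in ((bo,'b'),(co,'c')):
        w,h=140,140 
        sub=cv2.resize(im0[off[1]:off[1]+h,off[0]:off[0]+w],None,fx=4,fy=4,interpolation=cv2.INTER_CUBIC)
        if kind=='b': B=box((.684,.275),0,.16,.22,0,.1); 
        else: B=box((.608,-.278),0,.2,.24,0,.1)
        for i in range(4): line(sub,cam,B[4+i],B[4+(i+1)%4],(0,255,0),4,off); line(sub,cam,B[i],B[(i+1)%4],(0,200,255),4,off)
        if kind=='c':
            x=.513; F=[[x,-.278-.117,.1],[x,-.278-.117,.2],[x,-.278+.117,.2],[x,-.278+.117,.1]]
            for i in range(3): line(sub,cam,F[i],F[i+1],(0,0,255),4,off)
        cv2.imwrite(f'pics/o_{cam}_{kind}.png',sub)
        tiles.append(cv2.resize(sub,(300*4//3,300*4//3)))
a=np.vstack([np.hstack(tiles[:2]),np.hstack(tiles[2:])]); cv2.imwrite('pics/o1.png',cv2.resize(a,(600,600)))
for i in range(2):cv2.imwrite(f'pics/o2_{i}.png',np.hstack(tiles[2*i:2*i+2]))
E
```

```text
[[ 0.     0.376  0.927]
 [ 0.     0.927 -0.376]
 [-1.     0.     0.   ]]
```

View pics/o2_0.png

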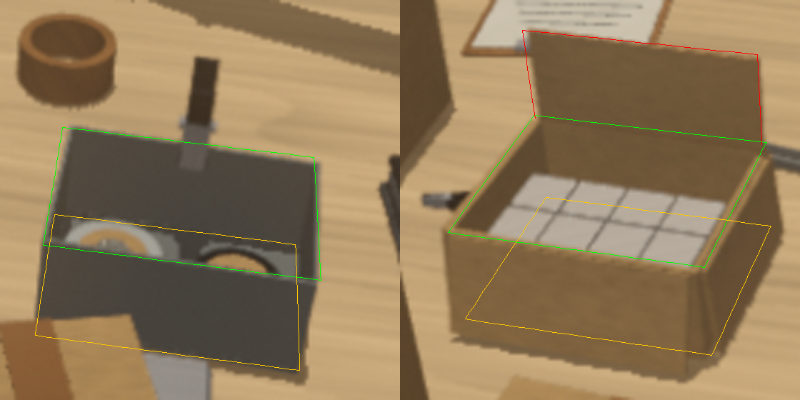

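View pics/o2_1.png

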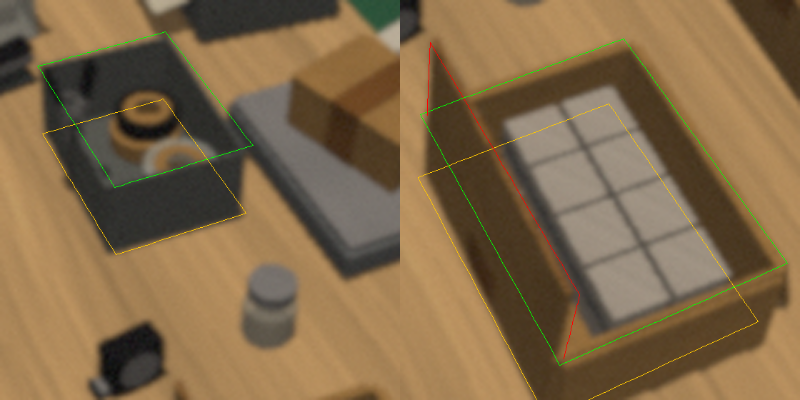

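```bash
python3 -m pendant '{"xyz":[[0.01,-0.01,0.04],[0.045,-0.04,0.02],[0.045,-0.04,0],[0.045,-0.04,0],[0.045,-0.04,0],[0.045,-0.04,0],[0.045,-0.04,0],[0.04,-0.035,0],[0.04,-0.035,0]],"turn":[0,-0.148,-0.148,-0.148,-0.148,-0.148,-0.148,-0.148,-0.148]}' 1
python3 - <<'E'
from h import *
s=readout.get_obs(); print(s['tool_pos'],R.from_euler('xyz',s['tool_rot'],degrees=True).as_matrix().round(3))
st=readout.get_obs(); save('wrist','w1')
for f,ns in ((pinpoint,['clip','clip_grips','clip_jaws','bin_rim']),(spot_in,['clip'])):
  for n in ns:
    for d in f('wrist',n)[:2]: print(n,round(d['score'],2),c2w('wrist',d['at'],st).round(4))
E
```

```text
time_s: 1.98
tool_pos: [0.608, 0.276, 0.2509]
tool_rot: [147.5, 89.6, 56.1]
force: [-0.1, 0.8, -0.1]
grip_width: 0.0869
[0.60795206 0.2759848  0.25087849] [[ 0.004  1.    -0.024]
 [ 0.006 -0.024 -1.   ]
 [-1.     0.004 -0.007]]
clip 0.6 [0.6017 0.2813 0.1196]
clip 0.53 [0.6007 0.2828 0.0943]
clip_grips 0.63 [0.6046 0.2815 0.1631]
clip_jaws 0.76 [0.6058 0.2833 0.0893]
bin_rim 0.27 [ 0.3973 -0.058   0.0016]
clip 0.73 [0.6079 0.2856 0.1456]
```

View pics/w1.png

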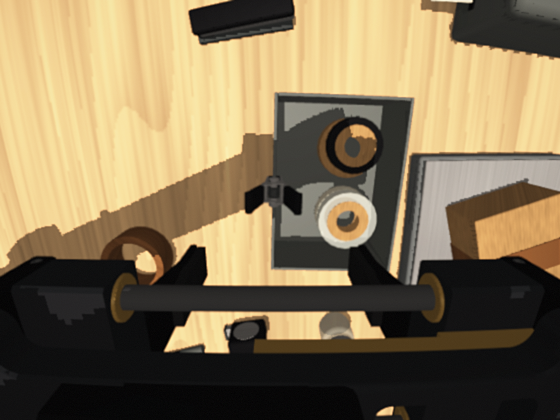

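```bash
python3 - <<'E'
from h import *
from scipy.optimize import least_squares
st=readout.get_obs()
def back(cam,uv,z):
    r=least_squares(lambda q: (proj(cam,[q[0],q[1],z],st)-uv).ravel(),[.6,.28]); return r.x.round(4)
print('outer wall corners',back('wrist',(276,94),.1),back('wrist',(272,268),.1), back('wrist',(412,98),.1))
print('pin',back('wrist',(272,180),.12),back('wrist',(272,203),.12), 'grip outs',back('wrist',(246,200),.17),back('wrist',(301,205),.17))
im=cv2.imread('pics/w1.png')[80:290,200:440]; cv2.imwrite('pics/w1z.png',cv2.resize(im,None,fx=2.8,fy=2.8,interpolation=cv2.INTER_CUBIC))
E
```

```text
outer wall corners [0.6076 0.3912] [0.5985 0.1765] [0.7618 0.3859]
pin [0.6015 0.2976] [0.6009 0.2706] grip outs [0.5765 0.2875] [0.6304 0.2815]
```

View pics/w1z.png

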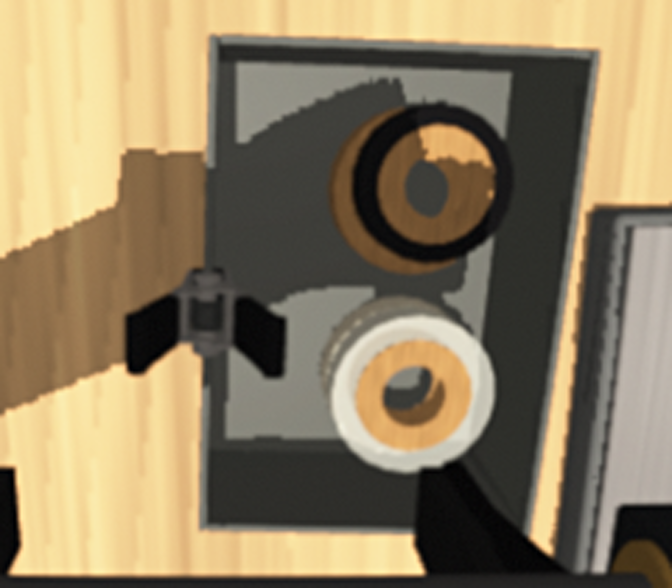

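```bash
python3 -m pendant '{"xyz":[[-0.003,0.006,-0.05],[0,0,-0.05],[0,0,-0.012],[0,0,0]],"turn":[-0.01,0,0,0]}' 1
python3 - <<'E'
from h import *
st=readout.get_obs(); print(st['tool_pos'],R.from_euler('xyz',st['tool_rot'],degrees=True).as_matrix().round(3)[:,1])
im=save('wrist','w2'); a=save('side','d2')[70:210,190:340]; b=save('scene','s2')[170:310,300:450]
cv2.imwrite('pics/z2.png',np.hstack([cv2.resize(x[:,:,::-1],(400,373),interpolation=cv2.INTER_CUBIC) for x in (b,a)]))
for c in ('wrist','scene','side'):
    for d in pinpoint(c,'clip_grips')[:1]+pinpoint(c,'clip')[:1]: print(c,round(d['score'],2),c2w(c,d['at'],st).round(4))
E
```

```text
time_s: 2.78
tool_pos: [0.5991, 0.2936, 0.1393]
tool_rot: [157.2, 89.2, 66.4]
force: [0.0, -0.0, 0.3]
grip_width: 0.0872
[0.59913891 0.29355905 0.13929495] [ 1.    -0.013  0.006]
wrist 0.83 [0.6068 0.2824 0.1638]
wrist 0.83 [0.6063 0.281  0.1218]
scene 0.58 [0.607  0.2833 0.169 ]
scene 0.58 [0.6092 0.2813 0.1183]
side 0.48 [ 0.5416 -0.4905 -0.0043]
side 0.69 [0.6048 0.2818 0.1672]
```

View pics/w2.png

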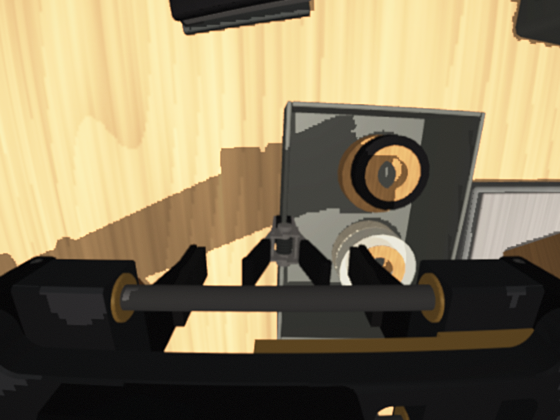

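View pics/z2.png

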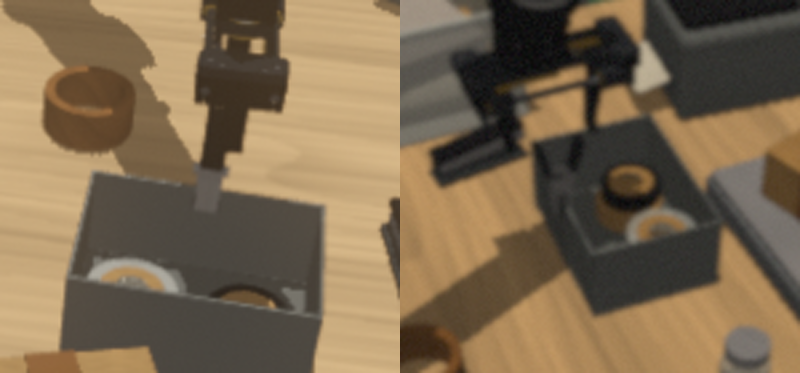

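```bash
python3 -m pendant '{"xyz":[[0.006,-0.011,-0.001],[0,0,0]],"turn":[-0.01,0]}' 1
python3 - <<'E'
from h import *
from scipy.optimize import least_squares
st=readout.get_obs(); print(st['tool_pos'],R.from_euler('xyz',st['tool_rot'],degrees=True).as_matrix().round(3))
im=save('wrist','w3'); 
cv2.imwrite('pics/w3z.png',cv2.resize(im[100:360,150:420,::-1],None,fx=2.2,fy=2.2,interpolation=cv2.INTER_CUBIC))
for n in ('clip_grips','clip'):
    for d in pinpoint('wrist',n)[:1]: print(n,round(d['score'],2),c2w('wrist',d['at'],st).round(4))
print(proj('wrist',[[.6055,.282,.164],[.577,.271,.174],[.577,.293,.174],[.634,.271,.174],[.634,.293,.174]],st).round())
E
```

```text
time_s: 3.48
tool_pos: [0.6073, 0.2796, 0.1389]
tool_rot: [149.4, 89.1, 57.8]
force: [0.2, -0.3, 0.4]
grip_width: 0.0871
[0.60727041 0.27958704 0.13889824] [[ 0.008  1.    -0.027]
 [ 0.013 -0.027 -1.   ]
 [-1.     0.008 -0.013]]
clip_grips 0.61 [0.6062 0.2853 0.1637]
clip 0.79 [0.6036 0.2821 0.1199]
[[273. 250.]
 [228. 274.]
 [225. 241.]
 [319. 271.]
 [320. 238.]]
```

View pics/w3z.png

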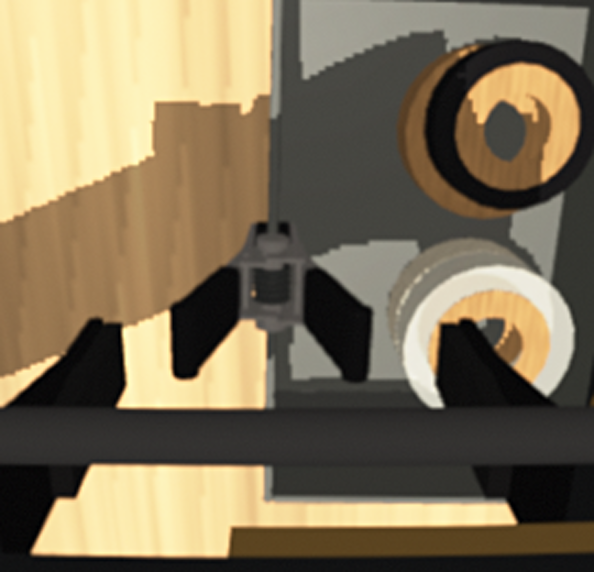

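```bash
python3 -m pendant '{"xyz":[[-0.0015,0.002,0],[0,0,0]],"turn":[0,0]}' 1
python3 -m pendant '{"xyz":[[0,0,0],[0,0,0],[0,0,0],[0,0,0],[0,0,0],[0,0,0]],"turn":[0,0,0,0,0,0]}' 0 25
python3 - <<'E'
from h import *
st=readout.get_obs(); print(st['tool_pos'],R.from_euler('xyz',st['tool_rot'],degrees=True).as_matrix().round(3)[:,1])
im=save('wrist','w4'); 
cv2.imwrite('pics/w4z.png',cv2.resize(im[100:360,150:420,::-1],None,fx=2.2,fy=2.2,interpolation=cv2.INTER_CUBIC))
for n in ('clip_grips','clip','clip_jaws'):
    for d in pinpoint('wrist',n)[:1]: print(n,round(d['score'],2),c2w('wrist',d['at'],st).round(4))
E
```

```text
time_s: 3.88
tool_pos: [0.6041, 0.285, 0.1386]
tool_rot: [156.9, 89.1, 65.5]
force: [1.0, 0.6, -0.5]
grip_width: 0.0873
time_s: 4.62
tool_pos: [0.6036, 0.2856, 0.1398]
tool_rot: [159.6, 89.0, 68.3]
force: [-1.9, -0.1, 6.0]
grip_width: 0.0351
[0.60358176 0.2856207  0.13976606] [ 1.    -0.023  0.006]
clip_grips 0.56 [0.6103 0.2832 0.1642]
clip 0.81 [0.6051 0.2801 0.1143]
clip_jaws 0.9 [0.6078 0.2855 0.0873]
```

View pics/w4z.png

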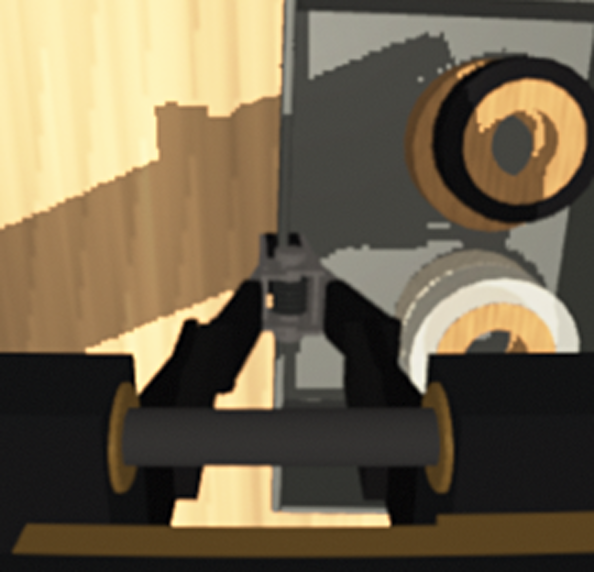

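```bash
python3 -m pendant '{"xyz":[[0,0,0],[0,0,0],[0,0,0],[0,0,0]],"turn":[0,0,0,0]}' 0 30
python3 - <<'E'
from h import *
st=readout.get_obs(); print(st['tool_pos'],R.from_euler('xyz',st['tool_rot'],degrees=True).as_matrix().round(3)[:,1])
im=save('wrist','w5'); 
cv2.imwrite('pics/w5z.png',cv2.resize(im[100:360,150:420,::-1],None,fx=2.2,fy=2.2,interpolation=cv2.INTER_CUBIC))
for n in ('clip_grips','clip','clip_jaws'):
    for d in pinpoint('wrist',n)[:1]: print(n,round(d['score'],2),c2w('wrist',d['at'],st).round(4))
E
```

```text
time_s: 5.32
tool_pos: [0.6046, 0.2858, 0.1409]
tool_rot: [153.3, 88.9, 62.0]
force: [-0.1, 0.4, -0.1]
grip_width: 0.0003
[0.60459448 0.28576428 0.14086795] [ 1.    -0.023  0.008]
clip_grips 0.55 [0.6081 0.2831 0.1573]
clip 0.6 [0.6011 0.2806 0.1166]
clip_jaws 0.77 [0.6041 0.2809 0.0851]
```

View pics/w5z.png

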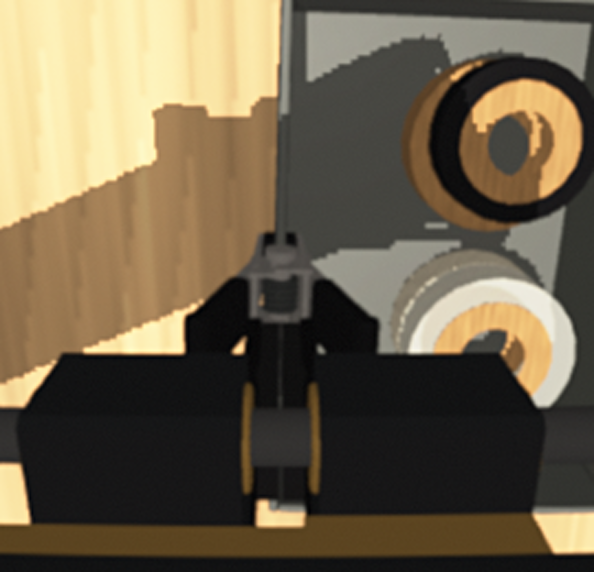

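```bash
python3 - <<'E'
from h import *
st=readout.get_obs()
a=save('side','d5')[70:190,200:320]; b=save('scene','s5')[150:270,320:440]
cv2.imwrite('pics/z5.png',np.hstack([cv2.resize(x[:,:,::-1],(400,400),interpolation=cv2.INTER_CUBIC) for x in (b,a)]))
for c in ('scene','side'):
  for n in ('clip_grips','clip','clip_jaws'):
    for d in pinpoint(c,n)[:1]: print(c,n,round(d['score'],2),c2w(c,d['at'],st).round(4))
E
```

```text
scene clip_grips 0.91 [0.6045 0.2819 0.1636]
scene clip 0.89 [0.6068 0.2794 0.117 ]
scene clip_jaws 0.87 [0.6072 0.2826 0.0839]
side clip 0.77 [0.6007 0.2852 0.1142]
side clip_jaws 0.57 [0.5998 0.2822 0.0816]
```

View pics/z5.png

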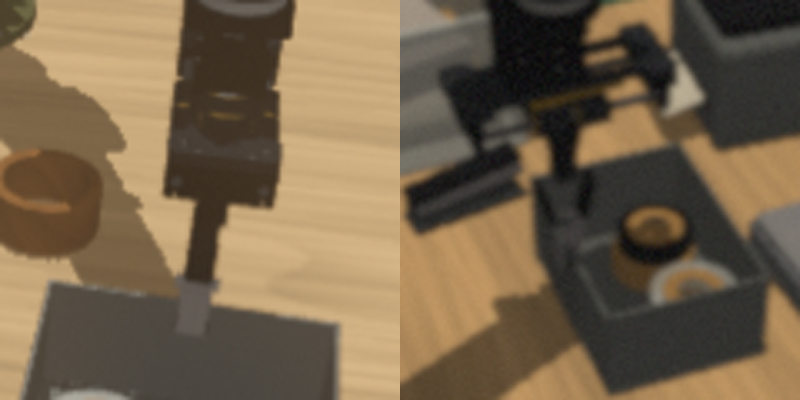

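```bash
python3 - <<'E'
from h import *
st=readout.get_obs(); M=R.from_euler('xyz',st['tool_rot'],degrees=True).as_matrix(); t=np.array(st['tool_pos'])
print(camera_params('wrist'))
z=lambda p:((p-[150,100])*2.2).round()
print('tcp',z(proj('wrist',t,st)),'tool z +-9.5',z(proj('wrist',[t+M[:,2]*.0095,t-M[:,2]*.0095],st)), 'grasp pt',z(proj('wrist',t-M[:,0]*.0187,st)))
print('pin .116',z(proj('wrist',[[.604,.282+.011,.116],[.604,.282-.011,.116]],st)))
E
```

```text
{'fx': 293.0942651141147, 'fy': 293.0942651141147, 'cx': 277.1656210490767, 'cy': 212.05221906741653, 'k1': -0.05873838875774099, 'hand_eye': array([[ 9.10495145e-04, -2.95795052e-01,  9.55250992e-01,
        -1.97131437e-01],
       [ 9.99999427e-01, -2.68414344e-04, -1.03626195e-03,
         1.21836156e-03],
       [ 5.62924226e-04,  9.55251388e-01,  2.95794638e-01,
        -8.12455647e-02],
       [ 0.00000000e+00,  0.00000000e+00,  0.00000000e+00,
         1.00000000e+00]])}
tcp [[277. 305.]] tool z +-9.5 [[277. 331.]
 [277. 278.]] grasp pt [[276. 329.]]
pin .116 [[274. 261.]
 [276. 318.]]
```

```bash
python3 - <<'E'
from h import *
t=np.array([.2444,.6016,.1867]); y=np.array([.376,.927,0])
for cam,f,off in (('scene','s0',(440,80)),('side','d0',(50,20))):
    im=cv2.resize(cv2.imread(f'pics/{f}.png')[off[1]:off[1]+100,off[0]:off[0]+100],None,fx=4,fy=4,interpolation=cv2.INTER_CUBIC)
    for s,c in ((.0435,(0,0,255)),(-.0435,(0,255,0))):
        for h in (0,.0187,.04):
            p=((proj(cam,t+y*s+[0,0,h])[0]-off)*4).astype(int); cv2.circle(im,tuple(int(v) for v in p),4,c,-1)
    cv2.imwrite(f'pics/t_{cam}.png',im)
cv2.imwrite('pics/t.png',np.hstack([cv2.imread('pics/t_scene.png'),cv2.imread('pics/t_side.png')]))
E
```

```text
(no output)
```

View pics/t.png

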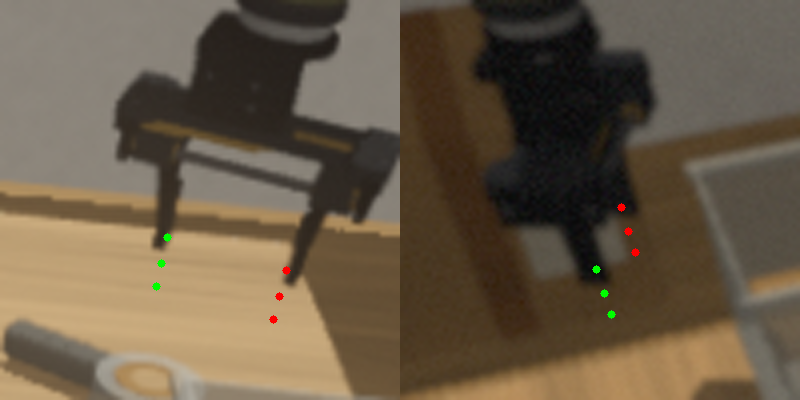

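```bash
python3 - <<'E'
import cv2
im=cv2.imread('pics/w5.png'); cv2.imwrite('pics/w5zz.png',cv2.convertScaleAbs(cv2.resize(im[180:340,220:340],None,fx=3.7,fy=3.7,interpolation=cv2.INTER_CUBIC),alpha=2.5,beta=15))
E
```

```text
(no output)
```

View pics/w5zz.png

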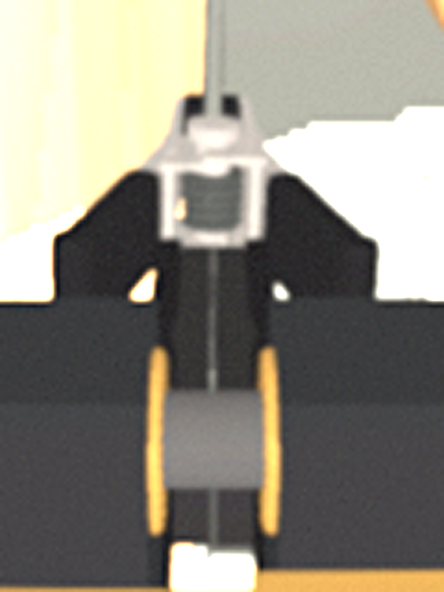

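```bash
python3 -m pendant '{"xyz":[[0,-0.002,0.05],[0,0,0],[0,0,0],[0,0,0],[0,0,0]],"turn":[0,0,0,0,0]}' 0 30
python3 -m pendant '{"xyz":[[0,0,0],[0,0,0],[0,0,0],[0,0,0],[0,0,0]],"turn":[0,0,0,0,0]}' 1 30
python3 - <<'E'
from h import *
st=readout.get_obs(); print(st['tool_pos'],R.from_euler('xyz',st['tool_rot'],degrees=True).as_matrix().round(3))
im=save('wrist','w6'); 
b=save('scene','s6')[150:270,320:440]
cv2.imwrite('pics/z6.png',np.hstack([cv2.resize(x[:,:,::-1],(400,400),interpolation=cv2.INTER_CUBIC) for x in (im[100:360,150:410],b)]))
for c in ('wrist','scene'):
  for n in ('clip_grips','clip','clip_jaws'):
    for d in pinpoint(c,n)[:1]: print(c,n,round(d['score'],2),c2w(c,d['at'],st).round(4))
E
```

```text
time_s: 6.55
tool_pos: [0.6035, 0.2835, 0.1902]
tool_rot: [159.4, 89.1, 68.1]
force: [0.4, 0.5, -1.2]
grip_width: 0.0002
time_s: 7.18
tool_pos: [0.603, 0.2834, 0.189]
tool_rot: [164.1, 89.1, 72.8]
force: [1.0, -0.2, 0.2]
grip_width: 0.0427
[0.60300214 0.28335547 0.18895457] [[ 0.004  1.    -0.023]
 [ 0.014 -0.023 -1.   ]
 [-1.     0.004 -0.014]]
wrist clip_grips 0.46 [0.6831 0.275  0.0037]
wrist clip 0.61 [0.604  0.2861 0.1182]
wrist clip_jaws 0.83 [0.6065 0.2833 0.0857]
scene clip_grips 0.89 [0.6066 0.2831 0.1624]
scene clip 0.61 [0.6108 0.2779 0.1145]
scene clip_jaws 0.97 [0.6059 0.2788 0.0856]
```

View pics/z6.png

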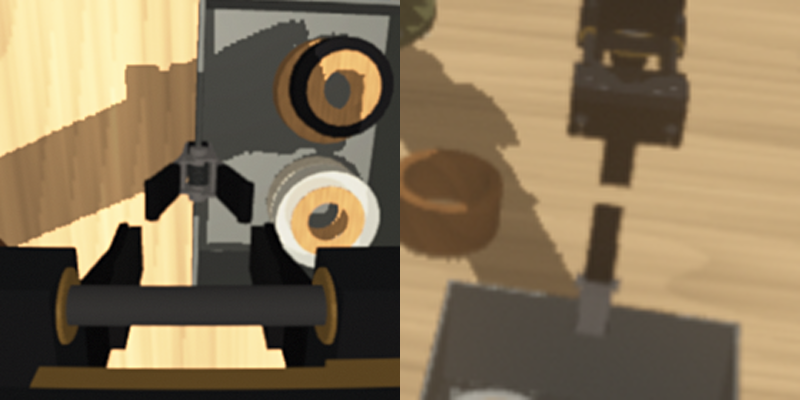

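```bash
python3 - <<'E'
from h import *
for z in (.19,.21,.22,.23): print('finger',z,proj('scene',[.603-.03,.283,z]).round(1),proj('scene',[.603+.03,.283,z]).round(1))
for z in (.06,.07,.075,.08,.16,.165,.17,.175): print('clip',z,proj('scene',[.604,.282,z]).round(1),proj('scene',[.629,.282,z]).round(1))
im=cv2.imread('pics/s6.png')[140:270,330:430]; cv2.imwrite('pics/s6z.png',cv2.resize(im,None,fx=4.5,fy=4.5,interpolation=cv2.INTER_CUBIC))
E
```

```text
finger 0.19 [[383.5 203.4]] [[383.1 217.2]]
finger 0.21 [[384.5 196.6]] [[384.1 210.2]]
finger 0.22 [[385.  193.1]] [[384.7 206.6]]
finger 0.23 [[385.5 189.6]] [[385.2 203.1]]
clip 0.06 [[376.4 252.5]] [[376.1 258.7]]
clip 0.07 [[376.9 249.4]] [[376.6 255.6]]
clip 0.075 [[377.1 247.9]] [[376.8 254. ]]
clip 0.08 [[377.4 246.3]] [[377.1 252.4]]
clip 0.16 [[381.3 220.5]] [[381.1 226.4]]
clip 0.165 [[381.6 218.8]] [[381.4 224.7]]
clip 0.17 [[381.8 217.1]] [[381.6 223. ]]
clip 0.175 [[382.1 215.4]] [[381.9 221.3]]
```

View pics/s6z.png

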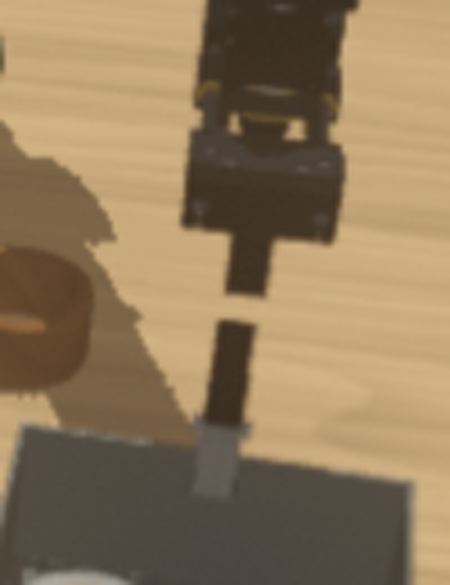

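```bash
python3 -m pendant '{"xyz":[[0,0,0],[0,0,0],[0,0,0],[0,0,-0.02],[0,0,-0.02],[0,0,-0.02],[0,0,-0.02],[0,0,0],[0,0,0]],"turn":[0,0,0,0,0,0,0,0,0]}' 1 30
```

```text
time_s: 8.7
tool_pos: [0.6006, 0.2822, 0.1005]
tool_rot: [-178.8, 89.3, 89.9]
force: [0.2, -0.1, 1.0]
grip_width: 0.0869
```

```bash
python3 -m pendant '{"xyz":[[0.0035,0.0005,0.003],[0,0,0]],"turn":[-0.01,0]}' 1 30
python3 - <<'E'
from h import *
st=readout.get_obs(); print(st['tool_pos'],R.from_euler('xyz',st['tool_rot'],degrees=True).as_matrix().round(3))
im=save('wrist','w7'); 
b=save('scene','s7')[150:270,320:440]
cv2.imwrite('pics/z7.png',np.hstack([cv2.resize(x[:,:,::-1],(400,400),interpolation=cv2.INTER_CUBIC) for x in (im[100:360,150:410],b)]))
E
```

```text
time_s: 8.95
tool_pos: [0.6052, 0.2831, 0.1052]
tool_rot: [171.5, 89.2, 79.6]
force: [-0.0, 0.5, -0.2]
grip_width: 0.0869
[0.6052385  0.28311335 0.10515128] [[ 0.002  0.999 -0.033]
 [ 0.013 -0.033 -0.999]
 [-1.     0.002 -0.013]]
```

View pics/z7.png

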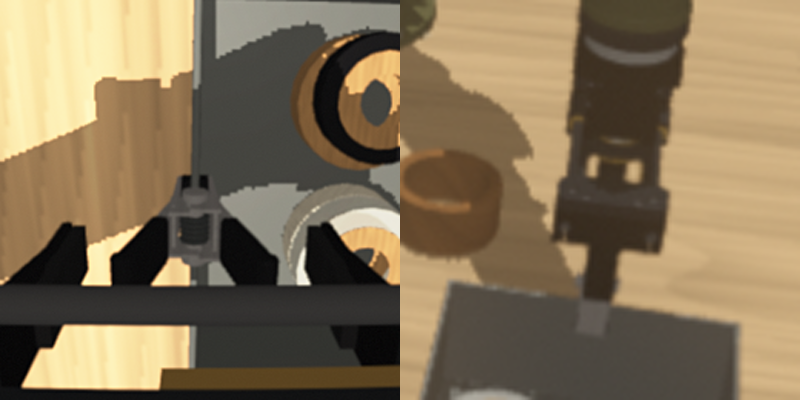

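```bash
python3 -m pendant '{"xyz":[[0,0,0],[0,0,0],[0,0,0],[0,0,0],[0,0,0],[0,0,0],[0,0,0],[0,0,0]],"turn":[0,0,0,0,0,0,0,0]}' 0 30
python3 - <<'E'
from h import *
st=readout.get_obs(); print(st['tool_pos'],R.from_euler('xyz',st['tool_rot'],degrees=True).as_matrix().round(3)[:,1])
im=save('wrist','w8'); 
b=save('scene','s8')[150:270,320:440]
cv2.imwrite('pics/z8.png',np.hstack([cv2.resize(x[:,:,::-1],(400,400),interpolation=cv2.INTER_CUBIC) for x in (im[100:360,150:410],b)]))
for c in ('wrist','scene'):
  for n in ('clip_grips','clip','clip_jaws'):
    for d in pinpoint(c,n)[:1]: print(c,n,round(d['score'],2),c2w(c,d['at'],st).round(4))
E
```

```text
time_s: 10.05
tool_pos: [0.6042, 0.2829, 0.1043]
tool_rot: [178.8, 89.3, 86.9]
force: [0.3, 0.1, -0.6]
grip_width: 0.0237
[0.60422102 0.28290781 0.10431651] [ 0.999 -0.033  0.   ]
wrist clip_grips 0.55 [0.6053 0.2832 0.1555]
wrist clip 0.79 [0.6048 0.2839 0.1063]
wrist clip_jaws 0.7 [0.6063 0.2813 0.0778]
scene clip_grips 0.66 [0.6054 0.2806 0.158 ]
scene clip 0.81 [0.6062 0.2772 0.1073]
scene clip_jaws 0.66 [0.6081 0.2781 0.0745]
```

View pics/z8.png

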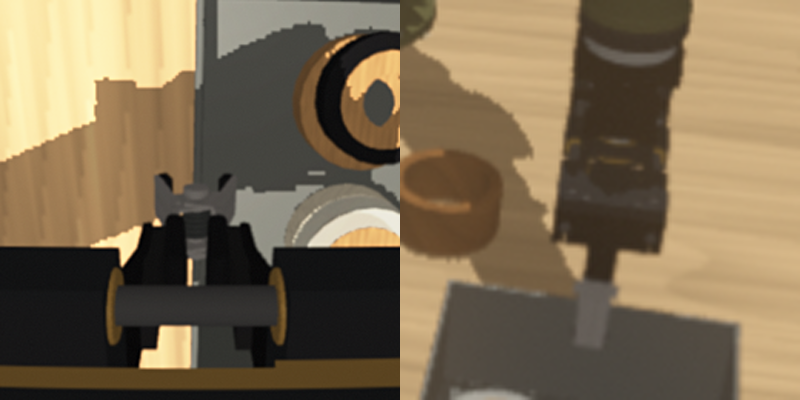

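```bash
python3 -m pendant '{"xyz":[[0,0,0.015],[0,0,0.02],[0,0,0.02],[0,0,0.02],[0,0,0],[0,0,0]],"turn":[0,0,0,0,0,0]}' 0 30
python3 -m pendant '{"xyz":[[0,0,0.04],[0,0,0.04],[0,0,0.03],[0,0,0],[0,0,0]],"turn":[0,0,0,0,0]}' 0 30
python3 - <<'E'
from h import *
st=readout.get_obs(); print(st['tool_pos'],R.from_euler('xyz',st['tool_rot'],degrees=True).as_matrix().round(3)[:,1])
im=save('wrist','w9'); 
b=save('scene','s9')[100:240,330:470]
cv2.imwrite('pics/z9.png',np.hstack([cv2.resize(x[:,:,::-1],(400,400),interpolation=cv2.INTER_CUBIC) for x in (im[100:360,150:410],b)]))
for c in ('wrist','scene'):
  for n in ('clip_grips','clip','clip_jaws'):
    for d in pinpoint(c,n)[:1]: print(c,n,round(d['score'],2),c2w(c,d['at'],st).round(4))
E
```

```text
time_s: 11.2
tool_pos: [0.605, 0.2831, 0.1861]
tool_rot: [166.2, 89.2, 74.3]
force: [-1.4, 0.6, -1.0]
grip_width: 0.0238
time_s: 11.82
tool_pos: [0.602, 0.2818, 0.2922]
tool_rot: [-147.2, 89.4, 120.9]
force: [-0.2, -0.6, -0.5]
grip_width: 0.0234
[0.60203594 0.28181197 0.29216406] [ 0.999 -0.033 -0.006]
wrist clip_grips 0.7 [0.605  0.2817 0.3394]
wrist clip_jaws 0.7 [0.6029 0.2801 0.266 ]
scene clip_grips 0.62 [0.6027 0.2805 0.3454]
scene clip 0.58 [0.6055 0.2782 0.2972]
scene clip_jaws 0.74 [0.6023 0.2783 0.2644]
```

View pics/z9.png

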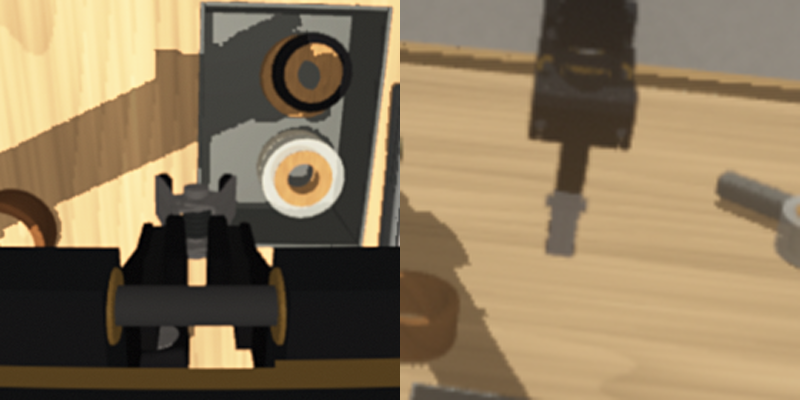

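```bash
python3 -m pendant '{"xyz":[[-0.009,-0.03,0.005],[-0.009,-0.05,0],[-0.009,-0.055,0],[-0.009,-0.055,0],[-0.009,-0.055,0],[-0.009,-0.055,0],[-0.009,-0.055,0],[-0.009,-0.05,0],[-0.009,-0.04,0],[0,0,0]],"turn":[0,0,0,0,0,0,0,0,0,0]}' 0 30
python3 -m pendant '{"xyz":[[0,0,0],[0,0,0]],"turn":[0,0]}' 0 30
```

```text
time_s: 13.48
tool_pos: [0.5146, -0.1765, 0.2982]
tool_rot: [-177.0, 89.4, 91.1]
force: [0.2, 0.1, -0.8]
grip_width: 0.0237
time_s: 13.72
tool_pos: [0.5151, -0.1747, 0.2982]
tool_rot: [-179.0, 89.4, 89.3]
force: [-0.6, 1.4, -1.2]
grip_width: 0.0237
```

```bash
python3 -m pendant '{"xyz":[[-0.001,-0.04,0],[0,-0.04,0],[0,-0.02,0],[0,0,0],[0,0,0]],"turn":[0,0,0,0,0]}' 0 30
python3 - <<'E'
from h import *
st=readout.get_obs(); print(st['tool_pos'],R.from_euler('xyz',st['tool_rot'],degrees=True).as_matrix().round(3))
save('wrist','w10'); save('scene','s10'); save('side','d10')
for c in ('wrist','scene','side'):
  for n in ('clip_grips','clip','clip_jaws','flap_edge','carton'):
    for d in pinpoint(c,n)[:1]: print(c,n,round(d['score'],2),c2w(c,d['at'],st).round(4))
b=cv2.imread('pics/s10.png')[100:260,90:250];a=cv2.imread('pics/d10.png')[180:340,230:390]
cv2.imwrite('pics/z10.png',np.hstack([cv2.resize(x,(400,400),interpolation=cv2.INTER_CUBIC) for x in (b,a)]))
E
```

```text
time_s: 14.35
tool_pos: [0.518, -0.2678, 0.2971]
tool_rot: [-176.0, 89.2, 93.1]
force: [0.7, 0.7, -1.5]
grip_width: 0.0237
[ 0.51795732 -0.26779206  0.29710826] [[-0.001  1.    -0.015]
 [ 0.014 -0.015 -1.   ]
 [-1.    -0.001 -0.014]]
wrist clip_grips 0.62 [ 0.5203 -0.2662  0.3456]
wrist clip 0.87 [ 0.5161 -0.2674  0.3027]
wrist flap_edge 0.7 [ 0.5164 -0.2744  0.2033]
wrist carton 0.58 [ 0.6114 -0.2824  0.0017]
scene clip_grips 0.73 [0.6023 0.2786 0.0963]
scene clip 0.64 [ 0.523  -0.2708  0.3038]
scene clip_jaws 0.83 [ 0.5217 -0.271   0.27  ]
scene flap_edge 0.81 [ 0.5146 -0.2745  0.2001]
scene carton 0.94 [ 0.6073 -0.279   0.0013]
side clip_grips 0.78 [ 0.5164 -0.271   0.3472]
side clip 0.76 [ 0.5155 -0.2685  0.3017]
side clip_jaws 0.95 [ 0.5165 -0.269   0.2665]
side flap_edge 0.92 [ 0.5136 -0.2743  0.194 ]
side carton 0.84 [ 0.612  -0.2733  0.0019]
```

View pics/z10.png

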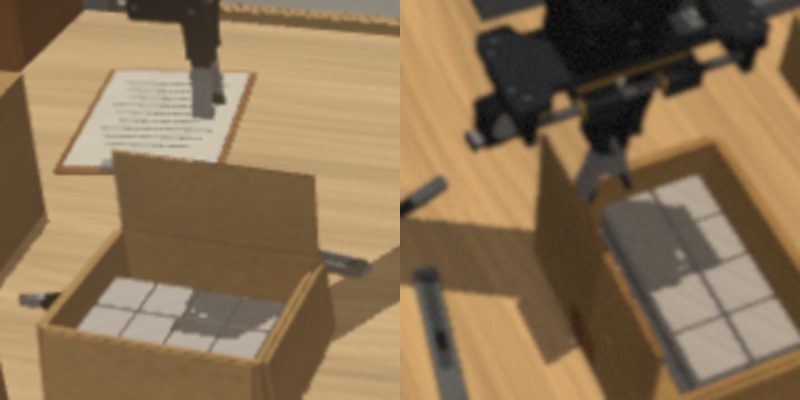

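View pics/w10.png

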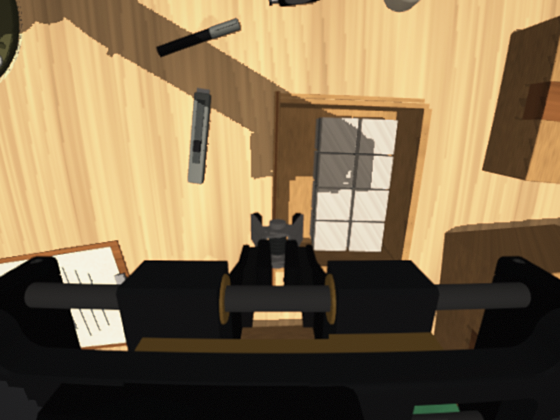

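```bash
python3 - <<'E'
from h import *
im=cv2.imread('pics/w10.png')[80:300,220:350]
cv2.imwrite('pics/w10z.png',cv2.convertScaleAbs(cv2.resize(im,None,fx=2.7*1.0,fy=2.7,interpolation=cv2.INTER_CUBIC),alpha=1.6,beta=20))
im=cv2.imread('pics/d10.png')[200:300,270:370]; cv2.imwrite('pics/d10z.png',cv2.convertScaleAbs(cv2.resize(im,None,fx=5.9,fy=5.9,interpolation=cv2.INTER_CUBIC),alpha=1.5,beta=20))
a=cv2.imread('pics/w10z.png');b=cv2.imread('pics/d10z.png'); h=590
cv2.imwrite('pics/z10b.png',np.hstack([cv2.copyMakeBorder(a[:h],0,max(0,h-a.shape[0]),0,0,cv2.BORDER_CONSTANT)[:, :],b[:h,:440]])); print(a.shape)
E
```

```text
(594, 351, 3)
```

View pics/z10b.png

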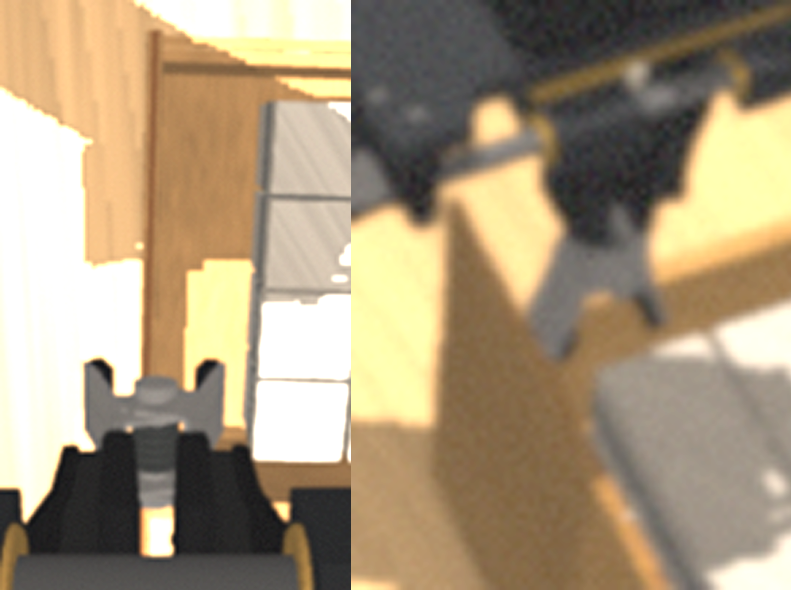

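```bash
python3 - <<'E'
from h import *
from scipy.optimize import least_squares
st=readout.get_obs()
im=cv2.imread('pics/w10.png').astype(int)
for r in (95,105,115,125,135,150,170,190,205): print(r,im[r,266:290].sum(1)//3)
def back(uv,z): return least_squares(lambda q:(proj('wrist',[q[0],q[1],z],st)-uv).ravel(),[.5,-.2]).x.round(4)
for uv in ((275.6,92),(273.3,209.6)): print(back(uv,.2))
print(proj('wrist',[[.513-.003,-.16,.2],[.513+.003,-.16,.2],[.51,-.22,.2],[.516,-.22,.2]],st))
E
```

```text
95 [108 109 108 108 105 102  99  92  81  71  60  52  60  70  75  79  80  79
  79  78  77  78  76  74]
105 [109 110 110 110 108 104  99  93  79  69  56  53  62  66  56  50  49  49
  51  48  48  49  49  48]
115 [102 103 107 110 108 106 101  93  80  69  55  55  65  68  70  72  72  72
  72  73  74  74  74  76]
125 [105 103 101 102 104 106 102  92  77  64  51  57  67  70  71  72  73  72
  72  71  70  71  71  72]
135 [108 106 103 100 101  99  94  82  70  58  53  60  71  72  72  72  72  71
  72  72  71  69  71  72]
150 [109 108 106 103 101  99  91  80  71  57  54  63  69  68  70  70  70  72
  75  75  74  71  71  70]
170 [109 110 108 110 128 150 132  87  63  54  58  69  73  76  76  75  74  74
  77  78  77  78  79  79]
190 [209 209 209 209 206 189 130  76  54  54  61  68  68  73  73  75  75  74
  72  70  74  76  81 121]
205 [209 209 209 210 208 186 116  69  53  57  70  74  76  75  75  76  75  78
  78  77  76  81 116 151]
[ 0.5185 -0.1599]
[ 0.5139 -0.2757]
[[266.58509212  92.23926636]
 [272.91989384  92.11128534]
 [268.19206125 155.99933496]
 [274.20593244 155.88949833]]
```

```bash
python3 -m pendant '{"xyz":[[-0.003,-0.005,0],[0,0,-0.02],[0,0,-0.02],[0,0,0],[0,0,0]],"turn":[-0.02,0,0,0,0]}' 0 30
python3 - <<'E'
from h import *
st=readout.get_obs(); print(st['tool_pos'],R.from_euler('xyz',st['tool_rot'],degrees=True).as_matrix().round(3)[:,1])
save('wrist','w11'); save('scene','s11'); save('side','d11')
for c in ('wrist','scene','side'):
  for n in ('clip','clip_jaws','flap_edge'):
    for d in pinpoint(c,n)[:1]: print(c,n,round(d['score'],2),c2w(c,d['at'],st).round(4))
f=lambda i:cv2.convertScaleAbs(cv2.resize(i,(390,390),interpolation=cv2.INTER_CUBIC),alpha=1.5,beta=20)
a=cv2.imread('pics/w11.png')[130:290,200:360];b=cv2.imread('pics/d11.png')[200:300,260:360]
cv2.imwrite('pics/z11.png',np.hstack([f(a),f(b)]))
E
```

```text
time_s: 15.88
tool_pos: [0.5135, -0.2771, 0.2577]
tool_rot: [176.3, 89.3, 83.9]
force: [0.4, 0.7, -0.5]
grip_width: 0.0237
[ 0.51351356 -0.27713047  0.25773066] [ 0.999 -0.043  0.001]
wrist clip 0.62 [ 0.5146 -0.2783  0.2624]
wrist flap_edge 0.71 [ 0.5125 -0.2763  0.2007]
scene clip 0.68 [ 0.5183 -0.2795  0.2644]
scene clip_jaws 0.56 [ 0.5144 -0.2797  0.2337]
scene flap_edge 0.6 [ 0.5131 -0.2738  0.1987]
side clip 0.69 [ 0.5117 -0.2722  0.2624]
side clip_jaws 0.89 [ 0.5113 -0.2814  0.2265]
side flap_edge 0.77 [ 0.5109 -0.2763  0.1952]
```

View pics/z11.png

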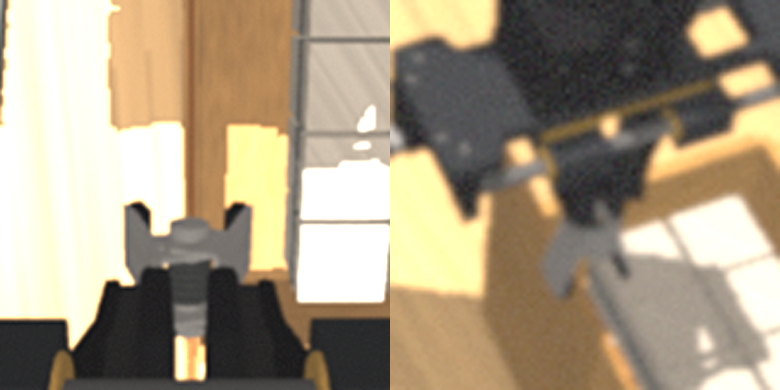

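```bash
python3 -m pendant '{"xyz":[[0.001,0,-0.01],[0,0,-0.01],[0,0,-0.01],[0,0,0],[0,0,0]],"turn":[0.005,0,0,0,0]}' 0 30
python3 - <<'E'
from h import *
st=readout.get_obs(); print(st['tool_pos'],R.from_euler('xyz',st['tool_rot'],degrees=True).as_matrix().round(3)[:,1])
save('wrist','w12'); save('scene','s12'); save('side','d12')
for c in ('wrist','scene','side'):
  for n in ('clip','clip_jaws','flap_edge'):
    for d in pinpoint(c,n)[:1]: print(c,n,round(d['score'],2),c2w(c,d['at'],st).round(4))
f=lambda i:cv2.convertScaleAbs(cv2.resize(i,(390,390),interpolation=cv2.INTER_CUBIC),alpha=1.5,beta=20)
a=cv2.imread('pics/w12.png')[130:290,200:360];b=cv2.imread('pics/d12.png')[220:320,260:360]
cv2.imwrite('pics/z12.png',np.hstack([f(a),f(b)]))
E
```

```text
time_s: 17.1
tool_pos: [0.5139, -0.2763, 0.2238]
tool_rot: [-171.9, 89.3, 96.0]
force: [0.5, -0.5, -1.0]
grip_width: 0.0236
[ 0.51388066 -0.27629979  0.22378351] [ 0.999 -0.036 -0.002]
wrist clip 0.6 [ 0.511  -0.275   0.2296]
wrist flap_edge 0.91 [ 0.5128 -0.2758  0.2013]
scene clip 0.77 [ 0.518  -0.2806  0.23  ]
scene clip_jaws 0.77 [ 0.5154 -0.2793  0.1935]
scene flap_edge 0.69 [ 0.5097 -0.2734  0.2024]
side clip 0.91 [ 0.5095 -0.2758  0.2276]
side clip_jaws 0.57 [ 0.5145 -0.279   0.1934]
side flap_edge 0.75 [ 0.5113 -0.2785  0.1968]
```

View pics/z12.png

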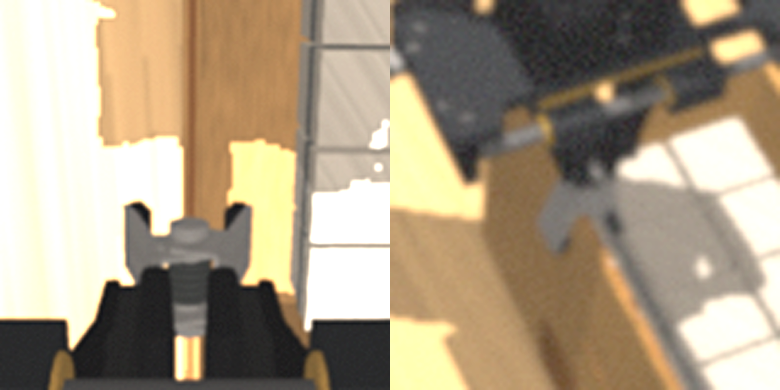

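```bash
python3 -m pendant '{"xyz":[[0,0,-0.006],[0,0,-0.005],[0,0,0],[0,0,0],[0,0,0]],"turn":[0,0,0,0,0]}' 0 30
python3 - <<'E'
from h import *
st=readout.get_obs(); print(st['tool_pos'],st['force'],R.from_euler('xyz',st['tool_rot'],degrees=True).as_matrix().round(3))
im=save('wrist','w13'); save('scene','s13'); save('side','d13')
for c in ('wrist','scene','side'):
  for n in ('clip','clip_jaws','flap_edge'):
    for d in pinpoint(c,n)[:1]: print(c,n,round(d['score'],2),c2w(c,d['at'],st).round(4))
f=lambda i:cv2.convertScaleAbs(cv2.resize(i,(390,390),interpolation=cv2.INTER_CUBIC),alpha=1.5,beta=20)
a=cv2.imread('pics/w13.png')[130:290,200:360];b=cv2.imread('pics/d13.png')[220:320,260:360]
cv2.imwrite('pics/z13.png',np.hstack([f(a),f(b)]))
E
```

```text
time_s: 18.32
tool_pos: [0.5137, -0.2761, 0.2117]
tool_rot: [-170.1, 89.2, 97.8]
force: [0.0, -0.2, -1.3]
grip_width: 0.0237
[ 0.51373082 -0.27614927  0.21172791] [ 0.04918208 -0.20748989 -1.3158535 ] [[-0.002  0.999 -0.036]
 [ 0.013 -0.036 -0.999]
 [-1.    -0.002 -0.013]]
wrist clip 0.77 [ 0.5143 -0.2739  0.2175]
wrist flap_edge 0.73 [ 0.512  -0.275   0.2006]
scene clip 0.73 [ 0.5182 -0.2793  0.2211]
scene flap_edge 0.89 [ 0.514  -0.2732  0.2   ]
side clip 0.79 [ 0.5109 -0.2768  0.2176]
side clip_jaws 0.56 [ 0.5103 -0.277   0.1812]
side flap_edge 0.76 [ 0.5097 -0.2792  0.1975]
```

View pics/z13.png

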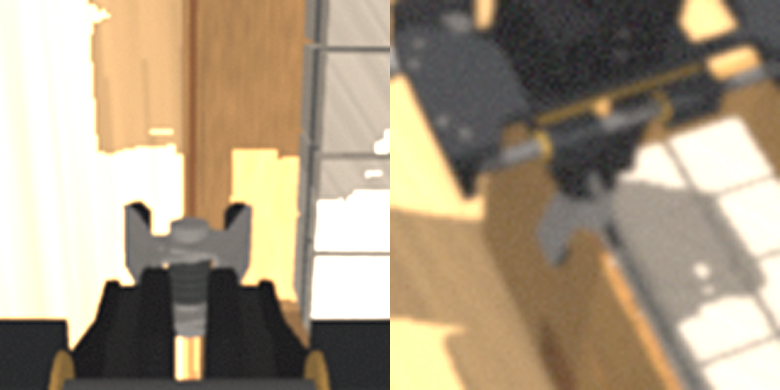

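View pics/s13.png

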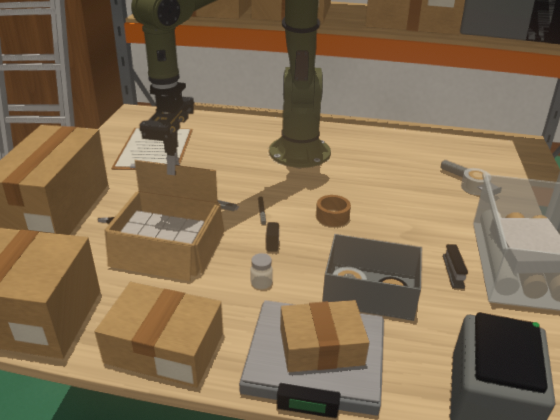

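```bash
python3 - <<'E'
from h import *
s=readout.get_obs(); print(s['time_s'],s['joint_velocities'].round(2),s['force'].round(2),s['grip_width'])
print(sign_off())
E
```

```text
18.925 [-0.02  0.03  0.03  0.05 -0.03 -0.12  0.01] [-0.96  0.22 -0.82] 0.023148216711201926
the job is handed in; nothing more can be done
None
```

The spring clamp is off the bin and held fully squeezed over the middle of the carton's standing flap, one jaw on each side of the card. I handed the job in at 18.9 s; it gives no verdict.

**First squeeze failed:** the fingers slipped off over the tops of the grips. The real fingertips sit about 33 mm above the TCP given in the state, which I confirmed in the scene and wrist pictures. The clamp stayed on the rim about 4 mm lower. I opened, went about 35 mm deeper and squeezed again at 30 N. It closed to 24 mm, the fully squeezed width, and lifted off cleanly.

**Last checks:**

| Check | Reading |
|---|---|
| Jaw point height | about 18 mm below the card's top edge |
| Pin offset across the card | 0–4 mm, depending on the camera |
| Offset along the flap | about 1–6 mm from the middle |
| Square to the flap | tool at -2.1°, flap at about -2.2° |
| Grip width | 23–24 mm |
| Wrist force | under 1.5 N, about the clamp's own weight |
| Joint speeds | about zero |

**Contact and upright:** the pictures show the clamp clear of the card. I could not measure the clamp's contact with the card or its own tilt directly; the tool was within about 1° of vertical.

**Disagreements:** the cameras differed by up to about 7 mm on the clamp's x position (0.511 to 0.518 m). I relied on the wrist view, which put the card midway between the jaws. In the last scene picture the other things on the table looked unmoved.

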